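# Find top dead centre of an eccentric on bench centres

## Task

Push the dial gauge gently along its slide by its post until it is fully home against the stop, so that its sprung plunger bears on the rim of the steel eccentric. Then turn the shaft by the handwheel's handle, without forcing it sideways off its sprung centres, while watching the plunger; find the high spot and let go with the high spot under the plunger (the plunger pushed in as far as it ever goes). Leave the other things on the bench undisturbed.

Things in the scene. Friction and masses are not known exactly. Their poses are not given: they have to be found in the camera images.
- fixture: blue cast bench-centre fixture, fixed to the bench, base plate 280 x 310 x 20 mm. Origin on the table straight below the middle of the shaft; x runs level along the gauge's slide towards the shaft (away from the robot), y along the shaft towards the handwheel, z up. Two stocks at y = -115 and +115 mm, 146 mm high, carry the shaft
- shaft_mid (a point): middle of the 16 mm shaft, on its axis, 120 mm up. Sprung centres: side load moves the shaft bodily about 1 mm per 6 N and it springs back; more than 2.5 mm throws it off. Here it carries a plain steel eccentric disc, 80 mm across, 18 mm thick, bored 6 mm off centre, clamped at an unknown angle to the handle, its high spot at least 40 degrees from the plunger at the start
- handle (a point): middle of the black handle sleeve, 16 mm thick, 72 mm long, parallel to the shaft, on a 112 mm aluminium handwheel: 45 mm from the shaft axis, 204 mm from shaft_mid along fixture y, 50 mm out from the wheel's face. It spins freely on its pin, so it can be gripped and carried round a full circle with the gripper always pointing down. At the start within 35 degrees of the top
- handwheel (a joint): angle of shaft and handwheel (rad), without stops: 0 with the handle straight up, growing as the handle goes from the top towards fixture +x. Friction of 0.08 N m (about 2 N at the handle) holds it wherever it is left
- dial_unit: dial gauge with its upright push post, on a dark steel saddle: white dial 56 mm across, face up at 131 mm height, its rear-side post nearest the robot. Never push it with more than 25 N
- post_top (a point): centre of the top of the gauge's round steel post, 14 mm thick, standing just behind the dial (robot side), 35 mm higher than its face, its top 166 mm above the table
- gauge (a joint): travel of the gauge along fixture x (m): 0 fully backed off, 0.035 home at a firm stop. Sliding takes 2.5 N of friction plus up to 1.7 N from the plunger; it stays where it is left
- plunger (a joint): how far the sprung plunger is pushed into the gauge (m): 0 free. With the gauge home it follows the rim as the shaft turns, by a 12 mm swing in all, as a sine of the shaft angle, one high spot and one low spot per turn. A side load on the shaft shows in it too
- needle (a joint): angle of the dial's black needle (rad), 200 rad per metre of plunger: 0 points at the post, growing clockwise seen from above (12 mm of plunger is 2.4 rad)
- weight: bystander: small brass weight 28 mm across, 41 mm high, on the fixture's base plate; origin at its underside
- collar: bystander: loose steel ring 38 mm across, 14 mm high, on the fixture's base plate; origin at its underside
- wrench: bystander: spanner lying on the bench at the tail end of the fixture, away from the handwheel; origin at its underside
- wash_bottle: bystander: white wash bottle 68 mm across, 185 mm high; origin at its underside
- amber_bottle: bystander: brown glass bottle 84 mm across, 150 mm high; origin at its underside
- jar: bystander: clear jar 70 mm across, 85 mm high; origin at its underside
- timer: bystander: small blue timer 75 mm wide, 85 mm high; origin at its underside

How it is judged:
On the way, in this order (a step that is already met when the one before it is completed fails the run):
1. the gauge is pushed home while the high spot is not yet under the plunger (value of joint gauge above 0.0345 m and value of joint plunger above 0.001 m), for 0.2 s.
2. the high spot is brought under the plunger (value of joint plunger above 0.0138 m), for 0.1 s.
At the end, for the whole second after the job is handed in: the gauge is home (within 0.5 mm), the shaft stands still with the plunger within about 0.5 mm of the farthest it is ever pushed in with the gauge at the stop, and the robot is clear (value of joint gauge above 0.0345 m and value of joint plunger above 0.0138 m and velocity of joint handwheel between -0.05 and 0.05 rad/s); the robot touches nothing.
It fails at once if the gauge is pushed with more than 25 N (contact force between the fingers and dial_unit above 25 N).
It fails at once if the shaft is forced more than 2.5 mm off its centres (distance of shaft_mid from where it was at the start of the episode above 0.0025 m).
It fails at once if a bystander is moved by more than 30 mm (distance of any of weight, collar, wrench, wash_bottle, amber_bottle, jar, timer from where it was at the start of the episode above 0.03 m).
It also fails if it takes over 72 s, if anything falls off the work surface, if the arm or the gripper's body presses on something with over 40 N, if the wrist force passes 120 N, or if a joint passes its speed limit or range.

## Robot

A 6-joint arm with a two-finger parallel gripper is mounted at the origin on the work surface. World frame = base frame: x ahead of the robot, y to its left, z up, the work surface at z = 0. Lengths are in m, angles in rad, forces in N, time in s.
With the tool pointing down it reaches from about 0.3 to 0.875 m from the base axis. Payload 6.4 kg.
Tool frame: the origin (TCP) lies at the very end of the fingers, on their centre line; the grasp point (between the pads) lies 19 mm behind it; z points along the fingers, y is the line along which they close (so a half turn about z gives the same grasp; the last joint's range is limited). The gripper opens to 85 mm and grips with 20 to 120 N. Pads are 22 mm wide; open, the fingers measure 114 mm over their backs; the gripper's body (76 mm by 85 mm) begins 54 mm behind the grasp point. The pads swing forward as they close: fully open they stand 13 mm farther back than shut.
Start: joints at [0.98, 0.181, 1.607, -0, 1.354, -0.206], TCP at [0.216, 0.533, 0.231] pointing down, gripper open.
Joint ranges: [-2.99, 2.99], [-0.89, 2.07], [0.3, 2.58], [-1.14, 4.28], [0, 2.63], [-3.12, 3.12]. Speed limits (rad/s): [2.57, 2.57, 3.01, 3.14, 3.14, 3.14].

## Interface

Orientations are given as a unit quaternion [w, x, y, z].
In Python, from bench import ctrl gives the robot as it stands.
- The arm moves only by the tool jog_arm, never from a script. Its argument "series" is a list that holds one entry, the list of rows, each a list of 7 numbers: the shift along the tool's x, y, z in mm, then the turn, a rotation vector about the tool's x, y, z in rad, then the finger opening in mm, from 0 to 85.4. In form: [[[tx, ty, tz, rx, ry, rz, gripper], ...]]. A call has exactly 10 rows; each row shifts and turns the commanded pose from where the row before left it, along the tool's axes as they then stand; what a row does not reach is not made up. A row lasts 1/10 s, in which the tool goes at most 50 mm and 8.59 degrees, less where a joint would pass 70% of its speed; a pose out of reach is approached as far as the arm can. A call with a gripper value outside its range is refused whole. The fingers move at their own pace and stop on an object; the grip force is fixed at half the most. Time passes only in rows, so rows that do not move let the fingers close, or fill a call up. It gives the time, the measured TCP pose, the force, the opening and the grip force at its end, in the units of the state.
- ctrl.get_obs(): the state, without advancing time (a new reading comes with each control period).
- ctrl.camera(name): name is "scene" or "top" or "wrist"; returns a dict with "frame" (480x640x3 uint8, blue, green, red), "z_map" (480x640 float32, m along the optical axis (not along the pixel's ray), 0 where there is no reading), "fx", "fy", "cx", "cy" (pixels), "xyz" and "rotation" of the camera in the world. Camera axes: x right, y down, z forward; pixel columns grow to the right and rows downward; lengths in m; the calibration is good to about 2 mm. A picture is of the moment at which its call begins.
- ctrl.hand_in(): hands the job in; it is judged then, once.
The state is a dict: "time_s": time; "q": joint angles; "dq": joint speeds; "joint_efforts": joint torques, N m; "eef_pos": TCP position; "eef_rot": TCP orientation; "wrist_force": force on the tool from outside, world axes, zero at the start; "torque": the same for the moment, N m; "opening": opening from 0.0 (shut) to 1.0 (fully open); "grasp_force": force on a finger pad.
Only numpy, scipy, OpenCV 4.12 (cv2) and the standard library are available. Lean on these libraries where they do the work, as an engineer would, in place of code of your own. Each camera call takes 0.05 s, during which the arm holds its last target. There are 200 camera calls.

## Working session

There is one attempt and no reset: what is moved stays moved. The work goes in short steps, Python scripts to look and compute and a tool call to move; the robot and the scene stay as the last step left them, time stands still between calls to the robot, and variables do not carry over. Pictures are saved under pics/ and viewed, at most 10 in all, crops included, and the job is handed in when it is done.

Besides the shell and the picture viewer there is one more tool, called after "Call:" by a JSON object that holds its "method" and its "body". jog_arm: Moves the arm, as the interface text tells. Its arguments: {"type":"object","properties":{"series":{"type":"array"}},"required":["series"]}

```bash
mkdir -p pics
cat > h.py <<'E'
import numpy as np, cv2
from bench import ctrl
def cam(n):
    c=ctrl.camera(n); c['R']=np.array(c['rotation']); 
    if c['R'].size==4:
        from scipy.spatial.transform import Rotation as Ro
        c['R']=Ro.from_quat(c['R'],scalar_first=True).as_matrix()
    c['R']=c['R'].reshape(3,3); c['p']=np.array(c['xyz']); return c
def ray(c,u,v): return c['R']@np.array([(u-c['cx'])/c['fx'],(v-c['cy'])/c['fy'],1.])
def onz(c,u,v,z):
    d=ray(c,u,v); return c['p']+d*(z-c['p'][2])/d[2]
def cloud(c):
    v,u=np.mgrid[:480,:640]; d=np.stack([(u-c['cx'])/c['fx'],(v-c['cy'])/c['fy'],np.ones_like(u,float)],-1)*c['z_map'][...,None]
    return d@c['R'].T+c['p']
E
python3 - <<'E'
from h import *
print(ctrl.get_obs())
ims=[]
for n in('scene','top'):
    c=cam(n); print(n,c['fx'],c['cx'],c['cy'],c['p'],c['R'].round(3).tolist())
    cv2.imwrite(f'pics/{n}0.png',c['frame']); np.savez(f'{n}0.npz',**{k:c[k] for k in('frame','z_map','fx','fy','cx','cy','p','R')})
E
```

```text
{'time_s': 0.0, 'q': array([ 9.79691034e-01,  1.81545769e-01,  1.60799926e+00,  1.44072952e-05,
        1.35381024e+00, -2.06271480e-01]), 'dq': array([-0.00057295, -0.00066861, -0.00048373,  0.00213012, -0.00111784,
       -0.00036485]), 'joint_efforts': array([ 1.02590599e-03, -4.44878912e+01, -3.51331508e+01, -2.26815719e-04,
        9.17830010e-03,  8.41152939e-06]), 'eef_pos': array([0.21550863, 0.53249213, 0.23038573]), 'eef_rot': array([-3.48613867e-04,  1.91233207e-01,  9.81544234e-01, -8.09456521e-04]), 'wrist_force': array([ 0.96727619,  0.68118185, -0.0373861 ]), 'torque': array([-0.03121608,  0.01297494,  0.02701422]), 'grasp_force': 0.0, 'opening': 0.9988294347102631}
scene 512.0491868384333 320.52029630514795 232.86591057244004 [ 0.95956583 -0.73029779  0.97274744] [[0.83, 0.414, -0.374], [0.558, -0.6, 0.573], [0.013, -0.684, -0.729]]
top 450.38383417083406 323.90379642210985 240.91284183539153 [ 0.32022595 -0.07548271  1.33398117] [[-0.025, -0.988, 0.155], [-0.999, 0.028, 0.018], [-0.022, -0.155, -0.988]]
```

View pics/scene0.png

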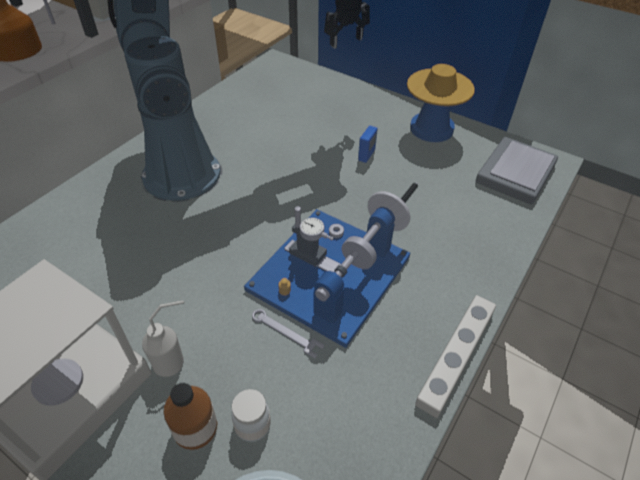

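View pics/top0.png

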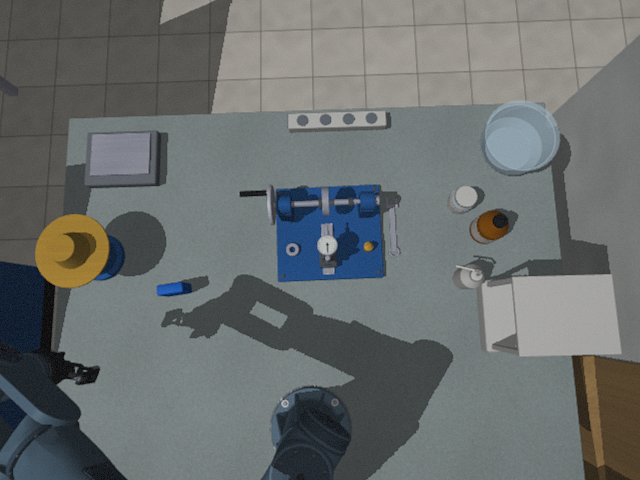

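Scene view: dial at (312,229), its post at (298,212), handle at (410,191), wheel at (389,210). Top view: dial at (327,245), handle at (253,194), shaft along row ~200, plate spanning (277–383, 185–281).

```bash
cat > m.py <<'E'
from h import *
C={n:dict(np.load(n+'0.npz')) for n in('scene','top')}
for n,c in C.items():
    P=cloud(c); f=c['frame'].astype(int); b,g,r=f[...,0],f[...,1],f[...,2]
    roi=(P[...,0]>.3)&(P[...,0]<.85)&(P[...,1]>-.3)&(P[...,1]<.4)
    m=roi&(b>r+40)&(abs(P[...,2]-.02)<.006)
    (cx,cy),(w,h),a=cv2.minAreaRect((P[m][:,:2]*1000).astype(np.float32)); print(n,'plate',cx,cy,w,h,a,m.sum(), np.median(P[m][:,2]))
    k=roi&(P[...,2]>.09)&(P[...,2]<.25)
    hd=k&(f.max(-1)<60)&(P[...,1]>.05); q=P[hd]
    print(' handle',len(q),q.min(0).round(3),q.max(0).round(3),np.median(q,0).round(3))
    if len(q)>5:
        vv,uu=np.nonzero(hd); print('  px',uu.min(),uu.max(),vv.min(),vv.max(),cv2.minAreaRect(np.c_[uu,vv].astype(np.float32)))
    for nm,s in(('dial',k&(abs(P[...,2]-.131)<.006)&(f.min(-1)>120)&(P[...,0]<.48)),('post',k&(P[...,2]>.145)&(P[...,0]<.45)),('wheelorshaft',k&(b<r+30)&(P[...,0]>.46))):
        q=P[s]; print(' ',nm,len(q), *( (q.min(0).round(3),q.max(0).round(3),np.median(q,0).round(3)) if len(q) else ()))
s=C['scene']['frame'][170:310,230:430]; t=C['top']['frame'][170:290,230:400]
cv2.imwrite('pics/crop0.png',np.vstack([cv2.resize(s,(600,300+0),interpolation=2) if 0 else cv2.resize(s,None,fx=2.14,fy=2.14,interpolation=2)[:300,:428],cv2.resize(t,(428,300),interpolation=2)]))
E
python3 m.py
```

```text
scene plate 547.1013793945312 88.95976257324219 286.9838562011719 631.963623046875 2.7784650325775146 6806 0.021864568548528585
 handle 87 [0.637 0.1   0.161] [0.649 0.164 0.171] [0.644 0.132 0.166]
  px 402 416 184 201 ((409.2192687988281, 191.99368286132812), (4.4932475090026855, 19.377126693725586), 38.1572265625)
  dial 28 [ 0.472 -0.078  0.129] [ 0.48  -0.046  0.135] [ 0.477 -0.064  0.132]
  post 0
  wheelorshaft 2948 [ 0.46 -0.21  0.09] [0.672 0.177 0.18 ] [ 0.619 -0.061  0.132]
top plate 544.5822143554688 92.67662048339844 290.0905456542969 632.6455078125 3.622572660446167 6739 0.02040400324038072
 handle 142 [0.571 0.057 0.091] [0.647 0.168 0.17 ] [0.639 0.13  0.164]
  px 240 284 191 222 ((265.3144836425781, 199.293212890625), (48.79569625854492, 24.9215087890625), 38.23382568359375)
  dial 28 [ 0.473 -0.077  0.126] [ 0.48  -0.042  0.135] [ 0.477 -0.058  0.13 ]
  post 0
  wheelorshaft 1458 [ 0.461 -0.205  0.092] [0.672 0.175 0.182] [ 0.613 -0.049  0.132]
```

View pics/crop0.png

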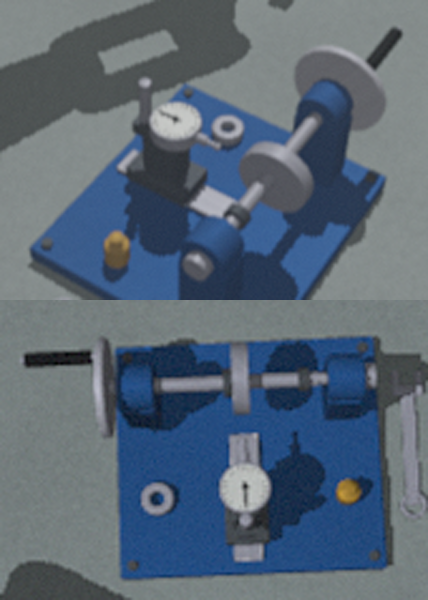

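Crop: post head at about (245,520) in the lower (top-camera) panel, handle at (58,358), ring (158,498), weight (348,490); needle points at the post.

```bash
cat > m2.py <<'E'
from h import *
C={n:dict(np.load(n+'0.npz')) for n in('scene','top')}
for n,c in C.items():
    P=cloud(c); f=c['frame'].astype(int); b,g,r=f[...,0],f[...,1],f[...,2]
    roi=(P[...,0]>.37)&(P[...,0]<.85)&(P[...,1]>-.27)&(P[...,1]<.25)
    m=(roi&(b>r+40)&(abs(P[...,2]-.02)<.008)&(P[...,1]<.15)).astype(np.uint8)
    nl,lab,st,_=cv2.connectedComponentsWithStats(m); m=lab==1+st[1:,4].argmax()
    (cx,cy),(w,h),a=cv2.minAreaRect((P[m][:,:2]*1000).astype(np.float32)); print(n,'plate',cx,cy,w,h,a)
    def show(nm,s):
        q=P[s]; print(' ',nm,len(q), *( (q.min(0).round(3),q.max(0).round(3),np.median(q,0).round(3)) if len(q) else ()))
    lo=roi&(P[...,0]<.53)
    show('dial',lo&(abs(P[...,2]-.131)<.006)&(f.min(-1)>100)); show('post',lo&(P[...,2]>.145)); show('posttop',lo&(P[...,2]>.161))
    st=roi&(P[...,2]>.12)&(P[...,0]>.53)
    for nm,s in(('stockL',st&(b>r+40)&(P[...,1]>0)),('stockR',st&(b>r+40)&(P[...,1]<-.1)),('shaft',st&(b<r+40)&(P[...,1]<.02)&(P[...,1]>-.04)),('shaft2',st&(b<r+40)&(P[...,1]<-.09)&(P[...,1]>-.13)),('disc',st&(abs(P[...,1]+.055)<.03)&(b<r+40)),('wheel',st&(P[...,1]>.07)&(P[...,1]<.11)&(f.max(-1)>90)),('handle',st&(P[...,1]>.105)&(f.max(-1)<70))): show(nm,s)
E
python3 m2.py
```

```text
scene plate 554.079345703125 -69.51365661621094 280.2801818847656 308.44720458984375 1.0657296180725098
  dial 350 [ 0.472 -0.09   0.126] [ 0.53  -0.033  0.137] [ 0.501 -0.065  0.132]
  post 60 [ 0.456 -0.072  0.146] [ 0.468 -0.056  0.17 ] [ 0.463 -0.067  0.163]
  posttop 33 [ 0.456 -0.072  0.162] [ 0.468 -0.056  0.17 ] [ 0.463 -0.065  0.167]
  stockL 217 [0.597 0.031 0.132] [0.642 0.067 0.152] [0.622 0.048 0.145]
  stockR 443 [ 0.596 -0.197  0.12 ] [ 0.646 -0.103  0.151] [ 0.628 -0.18   0.143]
  shaft 113 [ 0.611 -0.028  0.12 ] [0.626 0.02  0.133] [ 0.62  -0.003  0.128]
  shaft2 110 [ 0.609 -0.13   0.122] [ 0.633 -0.09   0.136] [ 0.622 -0.111  0.129]
  disc 590 [ 0.531 -0.084  0.12 ] [ 0.664 -0.025  0.161] [ 0.626 -0.068  0.14 ]
  wheel 687 [0.563 0.071 0.12 ] [0.672 0.105 0.18 ] [0.622 0.084 0.15 ]
  handle 91 [0.637 0.105 0.159] [0.65  0.164 0.169] [0.644 0.133 0.166]
top plate 524.8306274414062 -65.12779235839844 220.2965850830078 308.4814758300781 0.8509043455123901
  dial 314 [ 0.473 -0.086  0.125] [ 0.529 -0.034  0.136] [ 0.501 -0.06   0.131]
  post 26 [ 0.455 -0.066  0.15 ] [ 0.467 -0.056  0.17 ] [ 0.46  -0.061  0.166]
  posttop 21 [ 0.456 -0.066  0.164] [ 0.467 -0.056  0.17 ] [ 0.461 -0.061  0.167]
  stockL 249 [0.592 0.036 0.12 ] [0.641 0.074 0.152] [0.612 0.054 0.142]
  stockR 283 [ 0.596 -0.193  0.12 ] [ 0.647 -0.148  0.15 ] [ 0.617 -0.173  0.142]
  shaft 122 [ 0.607 -0.04   0.12 ] [0.627 0.018 0.135] [ 0.617 -0.011  0.127]
  shaft2 86 [ 0.608 -0.128  0.121] [ 0.629 -0.092  0.136] [ 0.618 -0.112  0.128]
  disc 308 [ 0.532 -0.084  0.12 ] [ 0.664 -0.026  0.161] [ 0.615 -0.058  0.138]
  wheel 162 [0.561 0.081 0.121] [0.672 0.098 0.182] [0.607 0.09  0.168]
  handle 121 [0.634 0.106 0.156] [0.647 0.169 0.17 ] [0.639 0.138 0.164]
```

Call:
{"method": "jog_arm", "body": {"series": [[[0, 0, 0, 0, 0, -0.134, 0], [0, 0, 0, 0, 0, -0.134, 0], [0, 0, 0, 0, 0, -0.134, 0], [-18, -38, 0, 0, 0, 0, 0], [-18, -38, 0, 0, 0, 0, 0], [-18, -38, 0, 0, 0, 0, 0], [-18, -38, 0, 0, 0, 0, 0], [-18, -38, 0, 0, 0, 0, 0], [-18, -38, 0, 0, 0, 0, 0], [-18, -38, 0, 0, 0, 0, 0]]]}}

```text
time_s: 1.1
eef_pos: [0.3465, 0.2676, 0.2311]
eef_rot: [-0.0, -0.009, 1.0, -0.0]
wrist_force: [0.6, -0.3, -0.1]
opening: 0.001
grasp_force: 0.0
```

Call:
{"method": "jog_arm", "body": {"series": [[[-8, -37, 0, 0, 0, 0, 0], [-8, -37, 0, 0, 0, 0, 0], [-8, -37, 0, 0, 0, 0, 0], [-8, -37, 0, 0, 0, 0, 0], [-8, -37, 0, 0, 0, 0, 0], [-7, -37, 0, 0, 0, 0, 0], [-7, -37, 10, 0, 0, 0, 0], [-7, -37, 20, 0, 0, 0, 0], [-7, -36, 25, 0, 0, 0, 0], [0, 0, 26, 0, 0, 0, 0]]]}}

```text
time_s: 2.1
eef_pos: [0.4212, -0.0656, 0.15]
eef_rot: [0.001, -0.006, 1.0, -0.001]
wrist_force: [0.6, -0.3, -0.4]
opening: 0.0
grasp_force: 0.0
```

Call:
{"method": "jog_arm", "body": {"series": [[[0, 0, 0, 0, 0, 0, 0], [0, 0, 0, 0, 0, 0, 0], [-5, 0, 0, 0, 0, 0, 0], [-5, 0, 0, 0, 0, 0, 0], [-4, 0, 0, 0, 0, 0, 0], [-3, 0, 0, 0, 0, 0, 0], [-3, 0, 0, 0, 0, 0, 0], [-3, 0, 0, 0, 0, 0, 0], [0, 0, 0, 0, 0, 0, 0], [0, 0, 0, 0, 0, 0, 0]]]}}

```text
time_s: 3.1
eef_pos: [0.443, -0.0612, 0.1502]
eef_rot: [-0.0, -0.009, 1.0, 0.0]
wrist_force: [-0.6, -0.2, -0.7]
opening: 0.003
grasp_force: 0.0
```

Call:
{"method": "jog_arm", "body": {"series": [[[-3, 0, 0, 0, 0, 0, 0], [-3, 0, 0, 0, 0, 0, 0], [-3, 0, 0, 0, 0, 0, 0], [-3, 0, 0, 0, 0, 0, 0], [-3, 0, 0, 0, 0, 0, 0], [-3, 0, 0, 0, 0, 0, 0], [-3, 0, 0, 0, 0, 0, 0], [-3, 0, 0, 0, 0, 0, 0], [-2, 0, 0, 0, 0, 0, 0], [0, 0, 0, 0, 0, 0, 0]]]}}

```text
time_s: 4.1
eef_pos: [0.4695, -0.0607, 0.1503]
eef_rot: [0.0, -0.009, 1.0, 0.0]
wrist_force: [-0.4, 0.3, -0.8]
opening: 0.004
grasp_force: 0.5
```

Call:
{"method": "jog_arm", "body": {"series": [[[-1, 0, 0, 0, 0, 0, 0], [-1, 0, 0, 0, 0, 0, 0], [-1, 0, 0, 0, 0, 0, 0], [-1, 0, 0, 0, 0, 0, 0], [-0.5, 0, 0, 0, 0, 0, 0], [-0.5, 0, 0, 0, 0, 0, 0], [-0.5, 0, 0, 0, 0, 0, 0], [-0.5, 0, 0, 0, 0, 0, 0], [0, 0, 0, 0, 0, 0, 0], [0, 0, 0, 0, 0, 0, 0]]]}}

```text
time_s: 5.1
eef_pos: [0.4744, -0.0607, 0.1502]
eef_rot: [-0.001, -0.009, 1.0, -0.0]
wrist_force: [-6.7, -0.5, 2.3]
opening: -0.003
grasp_force: 3.3
```

Run:
```python
from h import *
c=cam('top'); s=cam('scene'); w=cam('wrist')
print(w['p'],w['R'].round(2).tolist())
cv2.imwrite('pics/a.png',np.hstack([cv2.resize(c['frame'][175:285,280:380],(400,440),interpolation=2),cv2.resize(w['frame'],None,fx=.625,fy=.625)[:,:400] if 0 else cv2.copyMakeBorder(cv2.resize(w['frame'],(400,300)),0,140,0,0,0)]))
```

```text
[ 0.39957642 -0.06186388  0.29250538] [[-0.02, 0.96, 0.29], [1.0, 0.02, 0.01], [0.0, 0.3, -0.96]]
```

View pics/a.png

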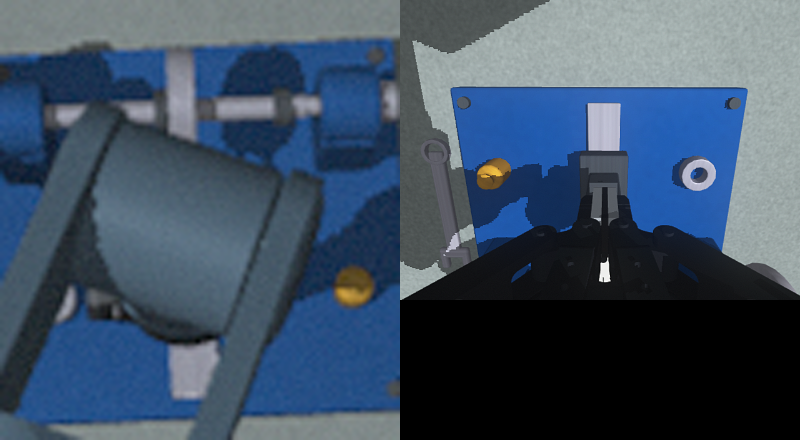

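The arm hides the dial from the top; the wrist view shows the saddle and slide (600,160). I'll go by force.

Call:
{"method": "jog_arm", "body": {"series": [[[-0.3, 0, 0, 0, 0, 0, 0], [-0.3, 0, 0, 0, 0, 0, 0], [-0.3, 0, 0, 0, 0, 0, 0], [-0.3, 0, 0, 0, 0, 0, 0], [0, 0, 0, 0, 0, 0, 0], [0, 0, 0, 0, 0, 0, 0], [0, 0, 0, 0, 0, 0, 0], [0, 0, 0, 0, 0, 0, 0], [0, 0, 0, 0, 0, 0, 0], [0, 0, 0, 0, 0, 0, 0]]]}}

```text
time_s: 6.25
eef_pos: [0.4745, -0.0606, 0.1502]
eef_rot: [-0.002, -0.009, 1.0, 0.0]
wrist_force: [-10.8, -0.5, 6.4]
opening: -0.001
grasp_force: 5.9
```

Call:
{"method": "jog_arm", "body": {"series": [[[6, 0, 0, 0, 0, 0, 0], [20, 0, 0, 0, 0, 0, 0], [0, 0, -40, 0, 0, 0, 0], [0, 0, -45, 0, 0, 0, 0], [0, 0, 0, 0, 0, 0.1428, 40], [0, 0, 0, 0, 0, 0.1428, 40], [0, 0, 0, 0, 0, 0.1428, 40], [0, 0, 0, 0, 0, 0.1428, 40], [0, 0, 0, 0, 0, 0.1428, 40], [0, 0, 0, 0, 0, 0.1428, 40]]]}}

```text
time_s: 7.25
eef_pos: [0.4512, -0.0613, 0.2359]
eef_rot: [0.002, 0.41, 0.912, 0.0]
wrist_force: [0.4, -0.6, 0.3]
opening: 0.468
grasp_force: 0.0
```

Call:
{"method": "jog_arm", "body": {"series": [[[0, 0, 0, 0, 0, 0.1428, 40], [0, 0, 0, 0, 0, 0.1428, 40], [0, 0, 0, 0, 0, 0.1428, 40], [0, 0, 0, 0, 0, 0.1428, 40], [0, 0, 0, 0, 0, 0.1428, 40], [40, 39, 0, 0, 0, 0, 40], [40, 39, 0, 0, 0, 0, 40], [40, 39, 0, 0, 0, 0, 40], [40, 39, 0, 0, 0, 0, 40], [40, 39, 0, 0, 0, 0, 40]]]}}

```text
time_s: 8.25
eef_pos: [0.6238, 0.1228, 0.2358]
eef_rot: [0.001, 0.701, 0.713, 0.001]
wrist_force: [0.3, -1.8, 0.5]
opening: 0.464
grasp_force: 0.0
```

```bash
cat > d.py <<'E'
from h import *
def rect(c,cx,cy,z=.131,r=.034,n=260):
    # orthographic top view of the dial plane: image up = +x, left = +y
    w=np.array([[cx+r,cy+r],[cx+r,cy-r],[cx-r,cy-r],[cx-r,cy+r]])
    px=[]
    for x,y in w:
        q=c['R'].T@(np.array([x,y,z])-c['p']); px.append([c['fx']*q[0]/q[2]+c['cx'],c['fy']*q[1]/q[2]+c['cy']])
    H=cv2.getPerspectiveTransform(np.float32(px),np.float32([[0,0],[n,0],[n,n],[0,n]]))
    return cv2.warpPerspective(c['frame'],H,(n,n),flags=cv2.INTER_CUBIC)
def handle(c):
    P=cloud(c); f=c['frame'].astype(int)
    k=(abs(P[...,0]-.615)<.062)&(P[...,1]>.11)&(P[...,1]<.185)&(P[...,2]>.06)&(f.max(-1)<75)
    return P,k
E
python3 - <<'E'
from d import *
im=[]
for n in('top','scene'):
    c=cam(n); im.append(rect(c,.536,-.0615)); P=cloud(c)
    lo=(P[...,0]>.45)&(P[...,0]<.57)&(abs(P[...,1]+.062)<.05)
    for nm,s in(('dial',lo&(abs(P[...,2]-.131)<.006)&(c['frame'].min(-1)>100)),('post',lo&(P[...,2]>.15)&(P[...,2]<.175)&(P[...,0]<.51)&(abs(P[...,1]+.062)<.012))):
        q=P[s]; print(n,nm,len(q),q.min(0).round(3) if len(q) else '',q.max(0).round(3) if len(q) else '')
w=cam('wrist'); np.savez('w1.npz',**{k:w[k] for k in('frame','z_map','fx','fy','cx','cy','p','R')})
P,k=handle(w); q=P[k]; print(len(q),q.min(0).round(3),q.max(0).round(3))
im.append(cv2.resize(w['frame'],(347,260)))
cv2.imwrite('pics/b.png',cv2.resize(np.hstack(im),(800,240)))
print(ctrl.get_obs()['eef_pos'],ctrl.get_obs()['q'])
E
```

```text
top dial 314 [ 0.506 -0.087  0.126] [ 0.568 -0.032  0.137]
top post 27 [ 0.487 -0.067  0.152] [ 0.499 -0.054  0.171]
scene dial 382 [ 0.504 -0.089  0.125] [ 0.569 -0.033  0.137]
scene post 51 [ 0.487 -0.071  0.151] [ 0.499 -0.057  0.171]
52153 [0.563 0.11  0.155] [0.677 0.172 0.323]
[0.62319582 0.12329561 0.23417398] [ 8.44196528e-03  3.10039501e-01  1.44361862e+00  7.34425526e-04
  1.38747341e+00 -1.22548472e-02]
```

View pics/b.png

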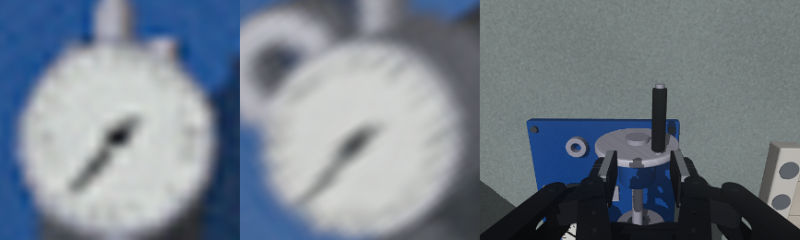

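Rectified dial (left panel): needle pivot (118,138), tip (72,188), i.e. ~43° clockwise of the post, so about 3.7 mm of plunger, near the low side. The wrist view shows the handle at (659,118). Now the precise handle and axis position.

Run:
```python
from d import *
w=dict(np.load('w1.npz')); P=cloud(w); f=w['frame'].astype(int)
k=(P[...,2]>.1)&(P[...,2]<.18)&(abs(P[...,0]-.64)<.03)&(P[...,1]>.108)&(P[...,1]<.19)&(f.max(-1)<75)
k=cv2.morphologyEx(k.astype(np.uint8),cv2.MORPH_OPEN,np.ones((3,3)))>0
q=P[k]; print(len(q),q.min(0).round(4),q.max(0).round(4))
for a in np.arange(.11,.18,.01):
    s=q[(q[:,1]>a)&(q[:,1]<a+.01)]
    if len(s)>10: print(round(a,3),np.percentile(s[:,0],[1,50,99]).round(4),np.percentile(s[:,2],[5,50,98]).round(4))
# silhouette edges cast on z=.157
for v in range(480):
    u=np.nonzero(k[v])[0]
    if len(u)>8 and v%8==0: print(v,u.min(),u.max(),onz(w,u.min()-.5,v,.158).round(4),onz(w,u.max()+.5,v,.158).round(4))
# wheel rim
g=(abs(P[...,1]-.09)<.012)&(P[...,2]>.1)&(f.max(-1)>60)&(P[...,2]<.185)&(abs(f[...,0]-f[...,2])<40); s=P[g]; print('wheel',s.min(0).round(4),s.max(0).round(4))
for n in('scene','top'):
    c=dict(np.load(n+'0.npz')); Q=cloud(c); ff=c['frame'].astype(int)
    g=(Q[...,1]>.07)&(Q[...,1]<.105)&(Q[...,2]>.05)&(abs(Q[...,0]-.62)<.08)&(abs(ff[...,0]-ff[...,2])<35)&(ff.max(-1)>80)
    s=Q[g]; print(n,'wheel',len(s),np.percentile(s,[.5,50,99.5],axis=0).round(4).tolist())
```

```text
3203 [0.6342 0.108  0.1545] [0.6507 0.1712 0.1668]
0.11 [0.6352 0.6422 0.6502] [0.1592 0.1635 0.1656]
0.12 [0.635  0.6421 0.6501] [0.1592 0.1635 0.1655]
0.13 [0.6347 0.6418 0.65  ] [0.1587 0.1635 0.1656]
0.14 [0.6346 0.6417 0.6495] [0.1594 0.1634 0.1654]
0.15 [0.6345 0.6415 0.6496] [0.1591 0.1635 0.1657]
0.16 [0.6343 0.6413 0.6494] [0.1587 0.1634 0.1656]
0.17 [0.635  0.6418 0.6488] [0.1574 0.1625 0.165 ]
176 347 372 [0.6348 0.1707 0.158 ] [0.6486 0.171  0.158 ]
184 345 374 [0.6339 0.1665 0.158 ] [0.6498 0.1668 0.158 ]
192 345 373 [0.6341 0.1622 0.158 ] [0.6496 0.1625 0.158 ]
200 345 373 [0.6342 0.1579 0.158 ] [0.6498 0.1582 0.158 ]
208 345 373 [0.6344 0.1535 0.158 ] [0.65   0.1538 0.158 ]
216 345 373 [0.6345 0.1491 0.158 ] [0.6503 0.1494 0.158 ]
224 345 372 [0.6347 0.1446 0.158 ] [0.65   0.1449 0.158 ]
232 344 372 [0.6343 0.14   0.158 ] [0.6502 0.1404 0.158 ]
240 344 372 [0.6344 0.1355 0.158 ] [0.6505 0.1358 0.158 ]
248 344 371 [0.6346 0.1308 0.158 ] [0.6501 0.1311 0.158 ]
256 344 371 [0.6347 0.1261 0.158 ] [0.6504 0.1264 0.158 ]
264 344 370 [0.6349 0.1214 0.158 ] [0.6501 0.1217 0.158 ]
272 344 370 [0.635  0.1165 0.158 ] [0.6503 0.1169 0.158 ]
280 343 370 [0.6346 0.1117 0.158 ] [0.6506 0.112  0.158 ]
288 347 369 [0.6371 0.1068 0.158 ] [0.6503 0.1071 0.158 ]
wheel [0.563  0.0848 0.1001] [0.673  0.1017 0.1778]
scene wheel 903 [[0.5641, 0.071, 0.0785], [0.6289, 0.0842, 0.1433], [0.6707, 0.0961, 0.1782]]
top wheel 187 [[0.5619, 0.0741, 0.0887], [0.6107, 0.0887, 0.1649], [0.6721, 0.098, 0.1805]]
```

Call:
{"method": "jog_arm", "body": {"series": [[[10.4, 9.2, 0, 0, 0, 0, 40], [10, 10, 0, 0, 0, 0, 40], [0, 0, 20, 0, 0, 0, 40], [0, 0, 20, 0, 0, 0, 40], [0, 0, 20, 0, 0, 0, 40], [0, 0, 20, 0, 0, 0, 40], [0, 0, 15, 0, 0, 0, 40], [0, 0, 0, 0, 0, 0, 40], [0, 0, 0, 0, 0, 0, 40], [0, 0, 0, 0, 0, 0, 40]]]}}

```text
time_s: 9.4
eef_pos: [0.6415, 0.1415, 0.142]
eef_rot: [0.001, 0.701, 0.713, 0.001]
wrist_force: [0.7, -0.1, -0.2]
opening: 0.467
grasp_force: 0.0
```

Call:
{"method": "jog_arm", "body": {"series": [[[2.5, 0.5, 3.5, 0, 0, 0, 40], [0, 0, 0, 0, 0, 0, 30], [0, 0, 0, 0, 0, 0, 26], [0, 0, 0, 0, 0, 0, 23], [0, 0, 0, 0, 0, 0, 20], [0, 0, 0, 0, 0, 0, 18], [0, 0, 0, 0, 0, 0, 16], [0, 0, 0, 0, 0, 0, 14], [0, 0, 0, 0, 0, 0, 12], [0, 0, 0, 0, 0, 0, 12]]]}}

```text
time_s: 10.4
eef_pos: [0.6412, 0.1442, 0.1369]
eef_rot: [0.0, 0.701, 0.713, 0.0]
wrist_force: [1.3, 0.7, 0.6]
opening: 0.166
grasp_force: 58.4
```

```bash
python3 -c "
import numpy as np
t=np.radians(np.r_[33.7,np.arange(38,186,6)])
for a,b in zip(t[:-1],t[1:]): print(round(np.degrees(b)), '[0, %.1f, %.1f'%(45*(np.sin(b)-np.sin(a)),45*(np.cos(a)-np.cos(b))))"
```

```text
38 [0, 2.7, 2.0
44 [0, 3.6, 3.1
50 [0, 3.2, 3.4
56 [0, 2.8, 3.8
62 [0, 2.4, 4.0
68 [0, 2.0, 4.3
74 [0, 1.5, 4.5
80 [0, 1.1, 4.6
86 [0, 0.6, 4.7
92 [0, 0.1, 4.7
98 [0, -0.4, 4.7
104 [0, -0.9, 4.6
110 [0, -1.4, 4.5
116 [0, -1.8, 4.3
122 [0, -2.3, 4.1
128 [0, -2.7, 3.9
134 [0, -3.1, 3.6
140 [0, -3.4, 3.2
146 [0, -3.8, 2.8
152 [0, -4.0, 2.4
158 [0, -4.3, 2.0
164 [0, -4.5, 1.5
170 [0, -4.6, 1.1
176 [0, -4.7, 0.6
182 [0, -4.7, 0.1
```

Call:
{"method": "jog_arm", "body": {"series": [[[0, 2.7, 2.0, 0, 0, 0, 12], [0, 3.6, 3.1, 0, 0, 0, 12], [0, 3.2, 3.4, 0, 0, 0, 12], [0, 2.8, 3.8, 0, 0, 0, 12], [0, 2.4, 4.0, 0, 0, 0, 12], [0, 0, 0, 0, 0, 0, 12], [0, 0, 0, 0, 0, 0, 12], [0, 0, 0, 0, 0, 0, 12], [0, 0, 0, 0, 0, 0, 12], [0, 0, 0, 0, 0, 0, 12]]]}}

```text
time_s: 11.4
eef_pos: [0.6557, 0.1443, 0.1205]
eef_rot: [0.0, 0.701, 0.713, 0.0]
wrist_force: [1.9, -0.1, -1.5]
opening: 0.167
grasp_force: 58.5
```

```bash
cat >> d.py <<'E'
def needle(c,cx=.536,cy=-.0615):
    im=rect(c,cx,cy); g=im.max(-1); n=260
    wh=cv2.morphologyEx((im.min(-1)>110).astype(np.uint8),cv2.MORPH_CLOSE,np.ones((25,25)))
    nl,lab,st,cen=cv2.connectedComponentsWithStats(wh); i=1+st[1:,4].argmax()
    u0,v0=cen[i]; v,u=np.mgrid[:n,:n]; rr=np.hypot(u-u0,v-v0)
    m=(rr<65)&(rr>22); dark=np.clip(170.-g,0,None)*m
    # angle clockwise from image-down
    a=np.arctan2(-(u-u0),(v-v0)); A=np.arange(-180,180,1)
    s=np.array([dark[np.abs((np.degrees(a)-t+180)%360-180)<5].sum() for t in A]); t=A[s.argmax()]
    d=(np.degrees(a)-t+180)%360-180; w=dark*(abs(d)<15)
    ang=np.radians(t+(w*d).sum()/w.sum()-1.0)  # fixture yaw 1 deg
    return im,ang,ang/200*1000
def look(tag):
    ims=[]
    for k in('top','scene'):
        c=cam(k); im,a,p=needle(c); ims.append(im); print(k,'needle',round(a,3),'plunger mm',round(p,2))
    cv2.imwrite(f'pics/{tag}.png',np.hstack(ims))
E
python3 -c "
from d import *
look('c')"
```

```text
top needle 1.127 plunger mm 5.63
scene needle -1.077 plunger mm -5.39
```

View pics/c.png

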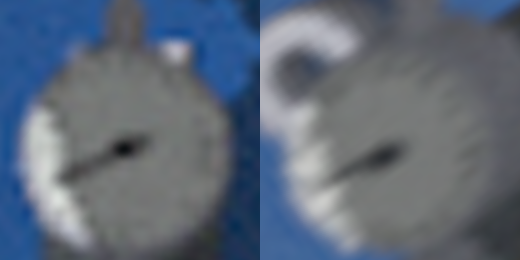

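Needle pivot (122,148), tip (60,178) in the left panel: about 64°, 5.6 mm, rising with positive turn. The high spot should be near handle angle 176°, so I carry on.

Call:
{"method": "jog_arm", "body": {"series": [[[0, 2.0, 4.3, 0, 0, 0, 12], [0, 1.5, 4.5, 0, 0, 0, 12], [0, 1.1, 4.6, 0, 0, 0, 12], [0, 0.6, 4.7, 0, 0, 0, 12], [0, 0.1, 4.7, 0, 0, 0, 12], [0, -0.4, 4.7, 0, 0, 0, 12], [0, -0.9, 4.6, 0, 0, 0, 12], [0, 0, 0, 0, 0, 0, 12], [0, 0, 0, 0, 0, 0, 12], [0, 0, 0, 0, 0, 0, 12]]]}}

```text
time_s: 12.5
eef_pos: [0.6594, 0.1444, 0.0881]
eef_rot: [-0.0, 0.701, 0.713, -0.0]
wrist_force: [0.6, -1.7, -0.6]
opening: 0.164
grasp_force: 58.5
```

Call:
{"method": "jog_arm", "body": {"series": [[[0, -1.4, 4.5, 0, 0, 0, 12], [0, -1.8, 4.3, 0, 0, 0, 12], [0, -2.3, 4.1, 0, 0, 0, 12], [0, -2.7, 3.9, 0, 0, 0, 12], [0, -3.1, 3.6, 0, 0, 0, 12], [0, -3.4, 3.2, 0, 0, 0, 12], [0, -3.8, 2.8, 0, 0, 0, 12], [0, 0, 0, 0, 0, 0, 12], [0, 0, 0, 0, 0, 0, 12], [0, 0, 0, 0, 0, 0, 12]]]}}

```text
time_s: 13.5
eef_pos: [0.6406, 0.144, 0.0616]
eef_rot: [-0.0, 0.701, 0.713, -0.001]
wrist_force: [0.1, -3.4, 0.9]
opening: 0.168
grasp_force: 58.7
```

```bash
cat >> d.py <<'E'
PV={'top':(122,148),'scene':(383,156)}
def needle(c,pv):
    im=rect(c,.536,-.0615); g=cv2.GaussianBlur(im.max(-1),(0,0),2).astype(np.float32); v,u=np.mgrid[:260,:260]
    # polar image: mean darkness relative to the ring's median at each radius
    A=np.radians(np.arange(360)); R=np.arange(24,56)
    mx=(pv[0]-np.outer(R,np.sin(A))).astype(np.float32); my=(pv[1]+np.outer(R,np.cos(A))).astype(np.float32)
    s=cv2.remap(g,mx,my,1).mean(0); s=s-cv2.blur(np.tile(s,3)[None],(61,1))[0,360:720]
    t=s.argmin(); k=np.arange(-8,9); w=np.clip(-s[(t+k)%360]-5,0,None)
    a=np.radians(t+(w*k).sum()/w.sum()-1); return im,a,a*5
def look(tag):
    ims=[]
    for k in('top','scene'):
        c=cam(k); im,a,p=needle(c,(PV[k][0]%260,PV[k][1])); ims.append(im); print(k,'needle',round(a,3),'plunger mm',round(p,2))
    cv2.imwrite(f'pics/{tag}.png',np.hstack(ims))
E
python3 -c "
from d import *
look('d')"
```

```text
top needle 2.722 plunger mm 13.61
scene needle 2.601 plunger mm 13.01
```

View pics/d.png

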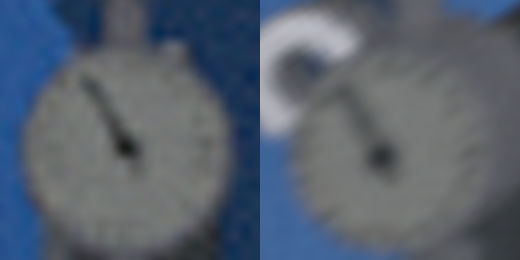

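Needle now ~150° (tip (85,80), pivot (124,148)), 13.1–13.6 mm with the handle at ~149°. Onwards in small steps.

Call:
{"method": "jog_arm", "body": {"series": [[[0, -4.0, 2.4, 0, 0, 0, 12], [0, -4.3, 2.0, 0, 0, 0, 12], [0, -4.5, 1.5, 0, 0, 0, 12], [0, -4.6, 1.1, 0, 0, 0, 12], [0, -4.7, 0.6, 0, 0, 0, 12], [0, 0, 0, 0, 0, 0, 12], [0, 0, 0, 0, 0, 0, 12], [0, 0, 0, 0, 0, 0, 12], [0, 0, 0, 0, 0, 0, 12], [0, 0, 0, 0, 0, 0, 12]]]}}

```text
time_s: 14.6
eef_pos: [0.6188, 0.1436, 0.0542]
eef_rot: [-0.0, 0.701, 0.713, -0.0]
wrist_force: [-0.7, -5.5, 2.6]
opening: 0.168
grasp_force: 58.8
```

```bash
python3 -c "
from d import *
look('e')"
```

```text
top needle 2.902 plunger mm 14.51
scene needle 2.772 plunger mm 13.86
```

Call:
{"method": "jog_arm", "body": {"series": [[[0, -4.7, 0.1, 0, 0, 0, 12], [0, -4.7, -0.4, 0, 0, 0, 12], [0, -4.6, -0.9, 0, 0, 0, 12], [0, -4.5, -1.4, 0, 0, 0, 12], [0, -4.3, -1.8, 0, 0, 0, 12], [0, 0, 0, 0, 0, 0, 12], [0, 0, 0, 0, 0, 0, 12], [0, 0, 0, 0, 0, 0, 12], [0, 0, 0, 0, 0, 0, 12], [0, 0, 0, 0, 0, 0, 12]]]}}

```text
time_s: 15.7
eef_pos: [0.5965, 0.1433, 0.0589]
eef_rot: [0.0, 0.701, 0.713, 0.0]
wrist_force: [0.7, -4.9, 1.7]
opening: 0.166
grasp_force: 58.8
```

```bash
python3 -c "
from d import *
look('f')"
```

```text
top needle 2.844 plunger mm 14.22
scene needle 2.711 plunger mm 13.56
```

Readings at 149/178/206° fit a high spot at about 185°, and the peak of ~14.2 mm confirms the gauge is home. I'll go back 21°, then open.

Call:
{"method": "jog_arm", "body": {"series": [[[0, 3.6, 1.6, 0, 0, 0, 12], [0, 3.7, 1.2, 0, 0, 0, 12], [0, 4.6, 1.1, 0, 0, 0, 12], [0, 3.9, 0.5, 0, 0, 0, 12], [0, 0, 0, 0, 0, 0, 12], [0, 0, 0, 0, 0, 0, 12], [0, 0, 0, 0, 0, 0, 12], [0, 0, 0, 0, 0, 0, 20], [0, 0, 0, 0, 0, 0, 32], [0, 0, 0, 0, 0, 0, 40]]]}}

```text
time_s: 16.8
eef_pos: [0.6116, 0.1444, 0.0541]
eef_rot: [-0.0, 0.701, 0.713, 0.0]
wrist_force: [0.3, -0.0, -0.3]
opening: 0.466
grasp_force: 0.0
```

Call:
{"method": "jog_arm", "body": {"series": [[[0, 0, 0, 0, 0, 0, 40], [0, 0, 0, 0, 0, 0, 40], [0, 0, 0, 0, 0, 0, 40], [0, 0, -15, 0, 0, 0, 40], [0, 0, -25, 0, 0, 0, 40], [0, 0, -30, 0, 0, 0, 40], [0, 0, -35, 0, 0, 0, 40], [0, 0, -35, 0, 0, 0, 40], [0, 0, -35, 0, 0, 0, 40], [0, 0, 0, 0, 0, 0, 40]]]}}

```text
time_s: 17.8
eef_pos: [0.6155, 0.1439, 0.2376]
eef_rot: [0.004, 0.701, 0.713, 0.004]
wrist_force: [0.4, -1.1, 0.3]
opening: 0.471
grasp_force: 0.0
```

```bash
python3 -c "
from d import *
look('g')
for n in('top','scene'):
    c=cam(n); P=cloud(c)
    lo=(P[...,2]>.15)&(P[...,2]<.175)&(P[...,0]>.45)&(P[...,0]<.51)&(abs(P[...,1]+.062)<.012); q=P[lo]; print(q.min(0),q.max(0))
w=cam('wrist'); a=cv2.imread('pics/g.png'); cv2.imwrite('pics/g2.png',cv2.resize(np.hstack([a,cv2.resize(w['frame'],(347,260))]),(800,240)))"
```

```text
top needle 2.966 plunger mm 14.83
scene needle 2.99 plunger mm 14.95
[ 0.48601432 -0.0671598   0.15254924] [ 0.49843713 -0.05396482  0.17100716]
[ 0.48541666 -0.06981469  0.15069059] [ 0.49919515 -0.0572947   0.17023165]
```

View pics/g2.png

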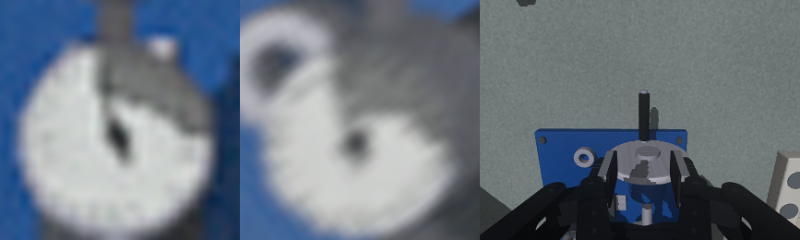

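The dial shows the needle at ~163° (2.85 rad, ~14.2 mm); the shadow edge just skews the automatic reading. The handle hangs near the bottom, the gripper is clear, and the gauge hasn't moved. Handing in.

```bash
python3 -c "
from bench import ctrl
print(ctrl.hand_in())"
```

```text
the job is handed in; nothing more can be done
None
```

I handed in the job with the gauge home against its stop, the high spot under the plunger (about 14.2 mm by the needle) and the gripper clear; no verdict came back.

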